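# Pin the fixture, free the lever, hold the squeeze

## Task

Get the bearing fixture ready and put it under load: lift the round-headed pin out of the pin stand and put it through the hole in the fixture's flange until its head sits flush on the flange, leaving the T-headed pin alone. Then flip the safety catch right over, clear of the lever, and only after that pull the lever by its black cross grip towards the robot as far as it goes. Finish while still holding the lever there against its return spring; do not let go.

Things in the scene. Friction and masses are not known exactly. Their poses are not given: they have to be found in the camera images.
- fixture: Grey bench fixture, fixed to the bench; base plate 270 x 225 x 16 mm with a bearing in a nest at its rear. Origin on the bench top, under the base; its x points from the robot's side (front) to the rear, its y to the left, z up. The base reaches from x -130 to +140 mm and y -125 to +100 mm. On it: drilled aluminium flange at the left rear (top 66 mm up), lever right of the middle, safety catch at the right edge towards the front. It may stand turned by up to 0.2 rad.
- flange_hole (a point): Centre of the mouth of the hole in the flange, on the flange's top face (66 mm above the bench; fixture frame [45, 58, 66] mm). Vertical through hole 15 mm in diameter, slightly chamfered, in a flange 14 mm thick that reaches 28 mm to either side in y, 25 mm to the front and 62 mm to the rear of the hole; 36 mm of free space under the flange.
- pin_head (a point): Round-headed steel pin, 90 g, standing upright in one of the two holes of the pin stand (either one). This point is the centre of its head: a dark cylinder 24 mm in diameter and 40 mm high, to be gripped from the sides. Below the head a shank 12 mm in diameter and 40 mm long with a tapered tip. z of the point is the pin's axis, up.
- pin_shoulder (a point): Underside of the round-headed pin's head, on its axis (20 mm below pin_head): flush on the flange when the pin is fully home. The tip is 40 mm lower.
- t_pin_head (a point): The other pin, with the same shank but a T-shaped head (stem 18 mm, cross bar 42 mm long and 13 mm thick, 40 mm high in all); it stands in the other hole of the pin stand and stays there. This point is on its axis 20 mm above the shank.
- pin_stand: Aluminium block 56 x 130 x 48 mm fixed to the bench, left of the fixture, origin under its centre. Two blind holes 14.5 mm in diameter and 43 mm deep, at y = +35 and -35 mm in its own frame; the pins' heads rest on its top, 48 mm above the bench. It may stand turned by up to 0.3 rad.
- catch (a joint): Safety catch, hinge along the fixture's x axis. 0 = closed: its dark arm lies level across the front of the lever and blocks it; it is flipped over to the right (the fixture's -y) and counts as clear above 1.2 rad; end stop at 1.9 rad. Starts between 0 and 0.12. About 1 N at the tab turns it, and it stays where it is left.
- catch_hinge (a point): Point on the catch's hinge axis, 100 mm above the bench, at the thumb tab's place along the axis (fixture frame [-85, -95, 100] mm). The grey block that carries the axis reaches 35 mm up to 85 mm above the bench, x -93 to -23 mm, y -102 to -88 mm in the fixture frame.
- catch_tab (a point): Rounded free end of the catch's upright thumb tab (28 mm wide along the fixture's x, 7 mm thick), 54 mm from the hinge axis. With the catch closed the tab leans to the left, 0.42 rad off vertical; push it from its left side over to the right. The tab then lies level to the right at about 2.0 rad, past the stop. The blocking arm, 12 mm square and 76 mm long, sits 53 mm further to the rear on the same axis.
- lever (a joint): Lever, hinge along the fixture's y axis. 0 = at rest, leaning 0.35 rad to the rear; grows as the grip is pulled to the front (towards the robot); stop at 0.70 rad. While the catch is closed it is stopped at about 0.2 rad. A spring returns it when let go: about 2.5 N at the grip at rest, 7 N at the stop.
- lever_hinge (a point): Centre of the lever's hinge, 60 mm above the bench (fixture frame [-30, -35, 60] mm).
- lever_grip (a point): Centre of the lever's grip: a black round bar 28 mm in diameter and 40 mm long, crosswise (along the fixture's y) on the lever's top end, its flat ends to the left and right. Its centre is 113 mm from the hinge (166 mm above the bench at rest and at the stop, 173 mm half-way); the steel rod below it is 12 mm thick (18 mm in the 12 mm next under the grip). It can be taken from above across its diameter or across its ends.
Mind the look-alikes: they are no part of the job. What is shaped like the part that bears pin_head but pink or red is not meant.

How it is judged:
By the outcome, as a careful person would: the job done as asked, in the order asked, and still so for the second after the job is handed in, while the arm keeps its last pose, push and grip.
It also fails if it takes over 67 s, if anything falls off the work surface, if the arm or the gripper's body presses on something with over 40 N, if the wrist force passes 120 N, or if a joint passes its speed limit or range.

## Robot

A 6-joint arm with a two-finger parallel gripper is mounted at the origin on a cart in front of the work surface, level with it; the furniture and walls round the work are solid. World frame = base frame: x ahead of the robot, y to its left, z up, the work surface at z = 0. Lengths are in m, angles in degrees, forces in N, time in s.
With the tool pointing down it reaches from about 0.35 to 0.775 m from the base axis. Payload 5.5 kg.
Tool frame: the origin (TCP) lies midway between the tips of the shut fingers; the grasp point (between the pads) lies ctrl.grasp_offset behind it (ctrl.grasp_offset is the distance from the TCP to the grasp point, in m); z points along the fingers, y is the line along which they close (so a half turn about z gives the same grasp; the last joint's range is limited). The gripper opens to 85 mm and grips with 20 to 120 N. Pads are 22 mm wide; open, the fingers measure 114 mm over their backs; the gripper's body (76 mm by 85 mm) begins 54 mm behind the grasp point. The pads swing forward as they close: fully open they stand 13 mm farther back than shut.
Start: joints at [63.335, 17.945, 2.641, 74.691, 0, 82.002], TCP at [0.184, 0.545, 0.231] pointing down, gripper open.
Joint ranges: [-158.12, 158.12], [-49.38, 96.58], [-58.88, 72.47], [-126.05, 133.96], [-84.25, 85.87], [-180, 180]. Speed limits (degrees/s): [147.25, 147.25, 180, 180, 180, 180].

## Interface

Orientations are given as [roll, pitch, yaw] about the fixed x, y, z axes, in that order (R = Rz(yaw) Ry(pitch) Rx(roll)).
In Python, from bench import ctrl gives the robot as it stands. The module is installed in compiled form; this text tells all that it offers.
- The arm moves only by the tool move_arm, never from a script. Its argument "increments" is one flat list of numbers, 5 for each row, row after row: the closure, from 0 (fully open) to 1 (shut), then the shift along the world's x, y, z in mm, then the turn about the world's z in rad. A call has 1 to 20 rows; each row shifts and turns the commanded pose from where the row before left it; what a row does not reach is not made up. A row lasts 1/8 s, in which the tool goes at most 62.5 mm and 10.7 degrees, less where a joint would pass 70% of its speed; a pose out of reach is approached as far as the arm can. A call is refused whole if a number of a shift passes 62.5 or a number of a turn 0.188, either way. A call with a gripper value outside its range is refused whole. The fingers move at their own pace and stop on an object; "force" is the grip in N (left out, the last holds). Time passes only in rows, so rows that do not move let the fingers close. It gives the time, the measured TCP pose, the force, the opening and the grip force at its end, in the units of the state.
- ctrl.get_state(): the state, without advancing time (a new reading comes with each control period).
- ctrl.camera(name): name is "side" or "top" or "wrist"; returns (picture, depth): 400x640x3 uint8, red, green, blue; 400x640 float32, m along the optical axis (not along the pixel's ray), 0 where there is no reading.
- ctrl.camera_params(name): a dict with "intrinsics" (3x3 intrinsics, pixels), "rvec" (rotation vector, rad) and "tvec" (3), from world to camera coordinates, as OpenCV has them. Camera axes: x right, y down, z forward; pixel columns grow to the right and rows downward; lengths in m; the calibration is good to about 2 mm. A picture is of the moment at which its call begins: read the wrist's pose just before it. camera_params takes no time and is no camera call; for the wrist camera it gives the pose at the moment of the call.
- ctrl.close_job(): hands the job in; it is judged then, once.
The state is a dict: "clock": time; "qpos": joint angles; "qvel": joint speeds; "effort": joint torques, N m; "eef_pos": TCP position; "eef_rot": TCP orientation; "force": force on the tool from outside, world axes, zero at the start; "torque": the same for the moment, N m; "opening": finger opening in m; "grasp_force": force on a finger pad.
Only numpy, scipy, OpenCV 4.12 (cv2) and the standard library are available. Lean on these libraries where they do the work, as an engineer would, in place of code of your own. Each camera call takes 0.05 s, during which the arm holds its last target. There are 200 camera calls.

## Working session

There is one attempt and no reset: what is moved stays moved. The work goes in short steps, Python scripts to look and compute and a tool call to move; the robot and the scene stay as the last step left them, time stands still between calls to the robot, and variables do not carry over. Pictures are saved under pics/ and viewed, at most 10 in all, crops included, and the job is handed in when it is done.

Besides the shell and the picture viewer there is one more tool, called after ">>>" as name(argument=value, ...), one argument or row to a line, values as JSON. move_arm: Moves the arm, as the interface text tells. Its arguments: {"type":"object","properties":{"increments":{"type":"array"},"force":{"type":"number"}},"required":["increments"]}

```bash
mkdir -p pics; cat > h.py <<'E'
import numpy as np, cv2
from bench import ctrl
def cam(n):
    p=ctrl.camera_params(n); im,d=ctrl.camera(n)
    R=cv2.Rodrigues(np.array(p["rvec"],float))[0]; t=np.array(p["tvec"],float).ravel()
    return im,d,np.array(p["intrinsics"]),R,t
def ray(K,R,t,uv):
    return -R.T@t, R.T@np.linalg.solve(K,[uv[0],uv[1],1.])
def plane(K,R,t,uv,z):
    c,d=ray(K,R,t,uv); return c+d*(z-c[2])/d[2]
def cloud(d,K,R,t):
    v,u=np.indices(d.shape); P=np.stack([(u-K[0,2])/K[0,0]*d,(v-K[1,2])/K[1,1]*d,d],-1)
    return (P-t)@R
def proj(K,R,t,p):
    q=K@(R@np.array(p)+t); return q[:2]/q[2]
E
python3 - <<'E'
from h import *
import pickle
s=ctrl.get_state(); print(s, ctrl.grasp_offset)
for n in("top","side"):
    a=cam(n); pickle.dump(a,open(n+".pkl","wb")); cv2.imwrite(f"pics/{n}0.png",a[0][...,::-1])
    print(n,-a[3].T@a[4],a[3][2])
E
```

```text
{'clock': 0.0, 'qpos': array([ 6.33335236e+01,  1.79905908e+01,  2.57580049e+00,  7.46909000e+01,
       -1.95706433e-03,  8.20023041e+01]), 'qvel': array([-0.04233173, -0.02842328,  0.06267994, -0.06780912, -0.03665963,
        0.03801005]), 'effort': array([-1.10829387e-03, -4.80630898e+01,  2.98529309e+01,  1.93150132e-02,
       -1.54669060e-04, -1.65872973e-05]), 'eef_pos': array([0.18382932, 0.54426907, 0.23040261]), 'eef_rot': array([-1.79895065e+02, -1.27670101e-02,  1.61331210e+02]), 'force': array([-0.23526129, -0.88188251,  0.51193628]), 'torque': array([ 0.01251719, -0.02167874, -0.01952804]), 'grasp_force': 0.0, 'opening': 0.08518977647136276} 0.0187
top [ 0.3623676  -0.016966    0.98289688] [ 0.12613579  0.03396029 -0.99143152]
side [0.40466026 0.8620782  0.56912347] [ 0.05966638 -0.87884763 -0.47335692]
```

View pics/top0.png

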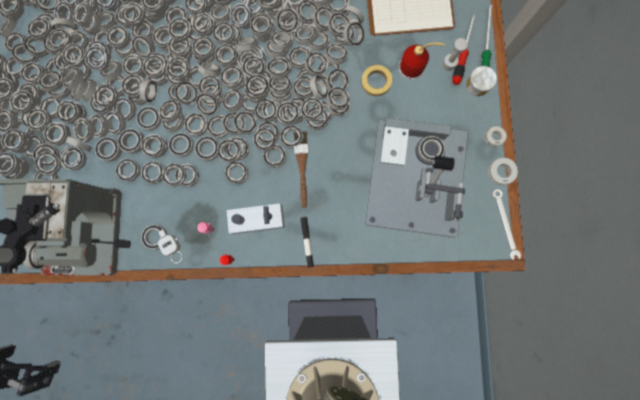

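View pics/side0.png

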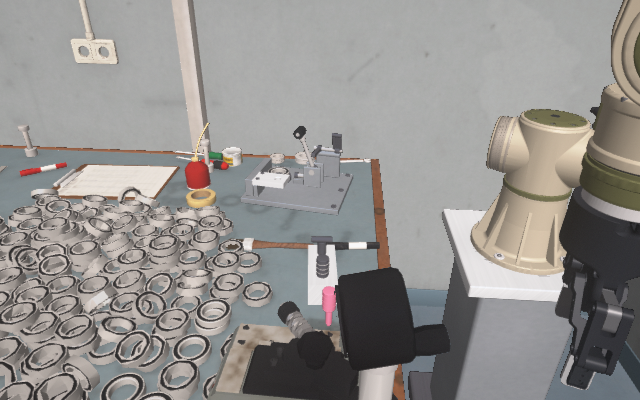

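The top view shows the pin stand at about (255,218), with the round pin at (238,219) and the T-pin at (267,213). The fixture is at about (420,178), its flange at (395,145) and the lever grip at (443,162). The pink pin at (204,228) is a decoy.

```bash
python3 - <<'E'
from h import *
import pickle
im,d,K,R,t=pickle.load(open("top.pkl","rb"))
P=cloud(d,K,R,t)
def rect(mask,roi,z):
    m=np.zeros(mask.shape,np.uint8); x0,y0,x1,y1=roi; m[y0:y1,x0:x1]=mask[y0:y1,x0:x1]
    cs,_=cv2.findContours(m,0,1); c=max(cs,key=cv2.contourArea)[:,0]
    W=np.array([plane(K,R,t,q,z)[:2] for q in c])*1000
    return cv2.minAreaRect(W.astype(np.float32))
Z=P[...,2]
print("stand",rect(((Z>.03)&(Z<.06)|(Z>.06)).astype(np.uint8),(215,195,292,240),.048))
print("stand white",rect((im.min(2)>170).astype(np.uint8),(215,195,292,240),.048))
print("flange",rect((im.min(2)>170).astype(np.uint8),(375,120,412,170),.066))
print("base",rect(((Z>.009)).astype(np.uint8),(355,110,475,245),.016))
for n,b in(("round",(226,205,250,230)),("T",(256,200,280,228))):
    x0,y0,x1,y1=b; q=P[y0:y1,x0:x1].reshape(-1,3); q=q[q[:,2]>.075]; print(n,len(q),q.mean(0),q.max(0),q.min(0))
v=cv2.resize(im[100:250,350:500],None,fx=4,fy=4,interpolation=2)[...,::-1]; cv2.imwrite("pics/fx.png",v)
E
```

```text
stand ((449.8446960449219, 173.03506469726562), (57.37162780761719, 132.37020874023438), 5.351159572601318)
stand white ((450.0526123046875, 174.25717163085938), (56.110233306884766, 129.96188354492188), 5.426344394683838)
flange ((612.191650390625, -167.59947204589844), (57.51220703125, 87.53656005859375), 80.41014862060547)
base ((546.2077026367188, -229.00453186035156), (232.55941772460938, 278.2320861816406), 81.0313949584961)
round 95 [0.44567121 0.20532426 0.09648468] [0.45861671 0.21974494 0.98289688] [ 0.3623676  -0.016966    0.07639533]
T 111 [0.45205934 0.13555039 0.1025604 ] [0.47318849 0.14710034 0.98289688] [ 0.3623676  -0.016966    0.07563885]
```

View pics/fx.png

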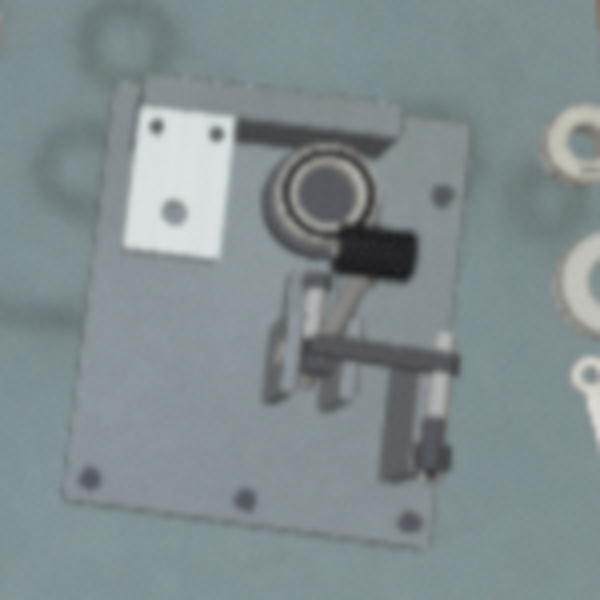

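The crop shows the flange hole at (174,211), the lever grip at (375,254), the catch tab at (432,455) and the catch arm at y≈355.

```bash
python3 - <<'E'
from h import *
import pickle
im,d,K,R,t=pickle.load(open("top.pkl","rb"))
h=plane(K,R,t,(393.1,152.4),.066)*1000; print("hole",h)
for a in(-9,-9.6):
    r=np.radians(a); M=np.array([[np.cos(r),-np.sin(r)],[np.sin(r),np.cos(r)]])
    o1=np.array([612.2,-167.6])-M@[45+18.5,58]; o2=np.array([546.2,-229])-M@[5,-12.5]; o3=h[:2]-M@[45,58]
    print(a,o1,o2,o3)
    o=(o1+o3)/2
    g=o+M@[-30-113*np.sin(-.35),-35]; tab=o+M@[-85,-95+54*np.sin(.42)]
    print("grip",g,proj(K,R,t,[*g/1000,.166]),"tab",tab,proj(K,R,t,[*tab/1000,.1+.054*np.cos(.42)]))
P=cloud(d,K,R,t); ok=(d>0)
for n,(x0,y0,x1,y1),z in(("round",(226,205,250,230),.078),("T",(256,200,280,228),.08),("pink",(190,215,218,240),.03)):
    q=P[y0:y1,x0:x1][ok[y0:y1,x0:x1]]; q=q[q[:,2]>z]; print(n,len(q),q.mean(0),q.max(0),q.min(0))
K2=pickle.load(open("side.pkl","rb"))
E
```

```text
hole [ 594.21015012 -163.38872613   66.        ]
-9 [ 540.4085914  -214.95233522] [ 543.21698911 -215.87172342] [ 540.69097582 -213.63509896]
grip [ 543.71433392 -250.23121203] [442.91905687 162.35971751] tab [ 445.17954105 -273.07920668] [454.79820891 209.51187899]
-9.6 [ 539.91666434 -214.19795473] [ 543.35462915 -215.8412058 ] [ 540.16774114 -213.07190268]
grip [ 542.83024985 -249.60359165] [442.6452892  162.78216759] tab [ 444.06160043 -271.41849846] [454.03945782 210.06307561]
round 92 [0.44637696 0.20783664 0.08727552] [0.45861671 0.21974494 0.09070909] [0.43551569 0.19706846 0.07903516]
T 101 [0.45374961 0.1384038  0.08709495] [0.47318849 0.14532321 0.09175902] [0.43337959 0.13215324 0.08063099]
pink 130 [0.42922745 0.28589531 0.07258159] [0.44135277 0.30000282 0.08297636] [0.41793848 0.27710916 0.04148998]
```

>>> move_arm(
  increments=[0, 0, -40, 0, -0.144, 0, 0, -50, 0, -0.144, 0, 20, -50, 0, -0.144, 0, 35, -50, 0, -0.144, 0, 40, -50, 0, -0.144, 0, 40, -40, 0, -0.144, 0, 40, -30, 0, -0.144, 0, 40, -16, 0, -0.144, 0, 30, -10, 0, 0, 0, 18, 0, 0, 0, 0, 0, 0, 0, 0, 0, 0, 0, 0, 0],
)

```text
clock: 1.6
eef_pos: [0.4449, 0.2105, 0.2311]
eef_rot: [-179.9, 0.0, 95.4]
force: [0.1, 0.4, 0.8]
opening: 0.0858
grasp_force: 0.0
```

```bash
python3 - <<'E'
from h import *
import pickle
s=ctrl.get_state(); print(s["clock"],s["eef_pos"],s["eef_rot"],s["qpos"])
a=cam("wrist"); pickle.dump(a,open("w1.pkl","wb")); cv2.imwrite("pics/w1.png",a[0][...,::-1])
im,d,K,R,t=a; print(-R.T@t,R[2]); print(proj(K,R,t,[.447,.2085,.088]))
E
```

```text
1.6 [0.44485514 0.21047731 0.23110218] [-1.79924915e+02  2.54384392e-03  9.53969516e+01] [ 1.59582413e+01  8.82307778e+00 -9.19085846e+00  7.20603429e+01
  1.12613365e-02  1.00561284e+02]
[0.43686142 0.29207779 0.37333656] [ 0.02800084 -0.32020742 -0.94693356]
[326.27947909 188.27634128]
```

View pics/w1.png

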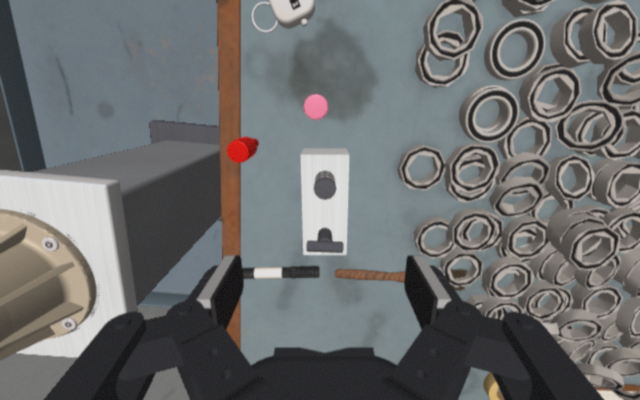

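The wrist view shows the round head at (325,182), the T-pin at (325,243) and the pink decoy at (316,106).

```bash
python3 - <<'E'
from h import *
import pickle
im,d,K,R,t=pickle.load(open("w1.pkl","rb"))
P=cloud(d,K,R,t); m=np.zeros(d.shape,bool); m[165:205,305:345]=1; m&=(d>0)
q=P[m&(P[...,2]>.08)]; print(len(q),q.mean(0),q.max(0),q.min(0))
g=(im.max(2)<110).astype(np.uint8)*255; g[~((np.indices(d.shape)[0]>160)&(np.indices(d.shape)[0]<207)&(np.indices(d.shape)[1]>304)&(np.indices(d.shape)[1]<345))]=0
c=max(cv2.findContours(g,0,1)[0],key=cv2.contourArea); b=cv2.boundingRect(c); print(b)
top=(b[0]+b[2]/2-.5,b[1]+b[2]/2*.96); print(top,plane(K,R,t,top,.088))
E
```

```text
400 [0.44511151 0.20859425 0.08709485] [0.45655846 0.21936162 0.08974401] [0.43386914 0.19600463 0.08013881]
(315, 172, 20, 27)
(324.5, 181.6) [0.44446648 0.21551113 0.088     ]
```

>>> move_arm(
  increments=[0, 0, -2, -40, 0, 0, 0, 0, -45, 0, 0, 0, 0, -45, 0, 0, 0, 0, -30, 0, 0, 0, 0, -17, 0, 0.3, 0, 0, 0, 0, 0.6, 0, 0, 0, 0, 1, 0, 0, 0, 0, 1, 0, 0, 0, 0, 1, 0, 0, 0, 0, 1, 0, 0, 0, 0, 1, 0, 0, 0, 0, 1, 0, 0, 0, 0],
  force=60,
)

```text
clock: 3.28
eef_pos: [0.447, 0.2083, 0.0556]
eef_rot: [179.9, -0.0, 95.3]
force: [-1.0, -0.6, 6.4]
opening: 0.0221
grasp_force: 58.5
```

>>> move_arm(
  increments=[1, 0, 0, 15, 0, 1, 0, 0, 40, 0, 1, 0, -10, 35, 0, 1, 10, -30, 15, -0.025, 1, 15, -40, 0, -0.025, 1, 18, -45, 0, -0.05, 1, 20, -45, 0, -0.05, 1, 20, -45, 0, -0.05, 1, 20, -45, 0, -0.05, 1, 20, -45, 0, 0, 1, 14, -36, 0, 0, 1, 10, -20, 0, 0, 1, 0, -10, 0, 0, 1, 0, 0, 0, 0, 1, 0, 0, 0, 0],
)

```text
clock: 5.15
eef_pos: [0.5926, -0.162, 0.1596]
eef_rot: [-180.0, -0.0, 81.1]
force: [-0.3, -0.5, -0.3]
opening: 0.0221
grasp_force: 59.8
```

```bash
python3 - <<'E'
from h import *
import pickle
s=ctrl.get_state(); print(s["clock"],s["eef_pos"],s["eef_rot"],s["force"],s["opening"])
a=cam("wrist"); pickle.dump(a,open("w2.pkl","wb")); cv2.imwrite("pics/w2.png",a[0][...,::-1])
im,d,K,R,t=a; print(-R.T@t); print(proj(K,R,t,[.5942,-.1634,.066])); e=s["eef_pos"]
for dz in(.032,-.008,-.048): print(proj(K,R,t,e+[0,0,dz]))
E
```

```text
5.15 [ 0.59258745 -0.16201843  0.15958105] [-1.79980859e+02 -1.95377102e-02  8.10517400e+01] [-0.25005308 -0.47188719 -0.26181232] 0.02212664020869402
[ 0.60511128 -0.08114712  0.30183015]
[326.16806661 202.94481859]
[324.3763224  291.27228117]
[324.251894   249.04849959]
[324.17312566 222.31909635]
```

View pics/w2.png

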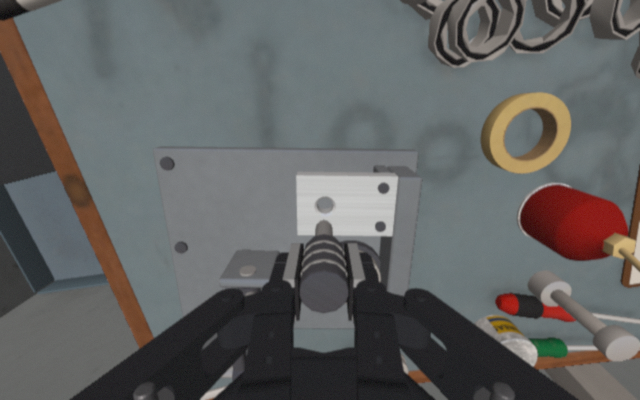

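The wrist view shows the flange hole at about (325,205) and the shank tip at about (323,222), with the pin upright in the grip.

```bash
python3 - <<'E'
from h import *
import pickle
im,d,K,R,t=pickle.load(open("w2.pkl","rb"))
g=im.max(2).astype(int)
for v in range(192,248,2): print(v,g[v,306:346:1].tolist() if v<232 else g[v,306:346].tolist())
E
```

```text
192 [196, 194, 195, 195, 195, 195, 196, 197, 198, 197, 196, 196, 196, 197, 197, 196, 196, 197, 195, 196, 195, 197, 196, 196, 196, 196, 196, 198, 197, 197, 197, 196, 196, 199, 198, 196, 199, 196, 199, 196]
194 [190, 191, 193, 192, 192, 192, 192, 191, 193, 192, 191, 194, 193, 192, 193, 193, 191, 191, 193, 192, 192, 191, 191, 193, 192, 192, 193, 195, 193, 193, 192, 194, 193, 192, 192, 192, 192, 193, 193, 193]
196 [195, 196, 196, 198, 194, 195, 195, 196, 196, 195, 194, 197, 195, 193, 190, 184, 171, 165, 166, 160, 162, 167, 177, 187, 192, 196, 194, 196, 196, 195, 198, 195, 196, 195, 196, 196, 198, 195, 198, 196]
198 [199, 199, 200, 201, 199, 199, 200, 199, 199, 200, 197, 191, 172, 155, 141, 132, 126, 125, 126, 127, 126, 126, 130, 140, 153, 171, 189, 198, 201, 201, 199, 201, 199, 200, 200, 199, 199, 199, 200, 201]
200 [201, 202, 199, 200, 201, 200, 200, 201, 200, 192, 176, 152, 133, 127, 127, 129, 130, 127, 128, 128, 130, 127, 129, 127, 128, 135, 152, 177, 192, 199, 199, 201, 200, 199, 201, 199, 202, 201, 202, 201]
202 [199, 198, 199, 199, 198, 201, 200, 198, 190, 168, 145, 129, 128, 128, 
[... 3759 characters left out ...]
, 129, 122, 105, 83, 65, 60, 59, 59, 66, 70, 79, 88, 94, 98, 100, 104, 105, 104, 107, 100, 98, 94, 81, 72, 68, 62, 59, 58, 56, 60, 79, 105, 121, 125, 124, 122, 113, 107, 102]
242 [121, 99, 81, 64, 59, 66, 76, 91, 108, 119, 124, 129, 131, 126, 116, 112, 100, 94, 92, 102, 109, 119, 124, 127, 128, 122, 110, 101, 85, 73, 62, 56, 60, 69, 75, 73, 70, 69, 61, 62]
244 [80, 60, 63, 77, 96, 110, 111, 106, 103, 94, 86, 79, 73, 71, 65, 65, 64, 62, 62, 61, 66, 67, 68, 73, 79, 86, 93, 96, 98, 103, 101, 89, 72, 57, 51, 52, 59, 60, 44, 34]
246 [67, 86, 109, 122, 110, 88, 72, 64, 59, 61, 61, 63, 63, 61, 63, 59, 59, 60, 65, 61, 62, 61, 62, 61, 59, 60, 59, 59, 59, 69, 89, 105, 114, 104, 78, 59, 62, 66, 41, 27]
```

```bash
python3 - <<'E'
from h import *
import pickle
im,d,K,R,t=pickle.load(open("w2.pkl","rb"))
print(plane(K,R,t,(324.6,204.2),.066), plane(K,R,t,(323.9,222.8),.1596-.0476))
P=cloud(d,K,R,t)
# shank surface nearest to camera
q=P[224:233,318:331]; q=q[(d[224:233,318:331]>0)]; q=q[q[:,2]>.09]; print(len(q),np.median(q,0),q.max(0),q.min(0))
q=P[186:222,300:350];q=q[(q[:,2]>.05)&(q[:,2]<.08)];print(np.median(q[:,2]))
E
```

```text
[ 0.59265566 -0.16434256  0.066     ] [ 0.59236042 -0.16218333  0.112     ]
116 [ 0.59321529 -0.15753432  0.13085795] [ 0.59700229 -0.15669761  0.13848418] [ 0.5889237  -0.16041753  0.12120068]Traceback (most recent call last):
  File "<stdin>", line 8, in <module>
IndexError: boolean index did not match indexed array along axis 1; size of axis is 50 but size of corresponding boolean axis is 3
```

>>> move_arm(
  increments=[1, 0.4, -1.7, 0, 0, 1, 0, 0, -20, 0, 1, 0, 0, -15, 0, 1, 0, 0, -8, 0, 1, 0, 0, -4, 0, 1, 0, 0, -3, 0, 1, 0, 0, -3, 0, 1, 0, 0, 0, 0],
)

```text
clock: 6.2
eef_pos: [0.5935, -0.1648, 0.1063]
eef_rot: [180.0, 0.0, 81.0]
force: [-0.1, -0.1, -1.1]
opening: 0.0222
grasp_force: 59.8
```

>>> move_arm(
  increments=[1, 0, 0, -4, 0, 1, 0, 0, -5, 0, 1, 0, 0, -5, 0, 1, 0, 0, -5, 0, 1, 0, 0, -4, 0, 1, 0, 0, -3, 0, 1, 0, 0, -2, 0, 1, 0, 0, 0, 0],
)

```text
clock: 7.2
eef_pos: [0.5935, -0.1647, 0.0782]
eef_rot: [-180.0, -0.0, 81.0]
force: [0.2, -0.8, -1.3]
opening: 0.0222
grasp_force: 59.8
```

>>> move_arm(
  increments=[1, 0, 0, -1.5, 0, 1, 0, 0, -1.5, 0, 1, 0, 0, -1, 0, 1, 0, 0, -1, 0, 1, 0, 0, 0, 0],
)

```text
clock: 7.82
eef_pos: [0.5935, -0.1647, 0.0736]
eef_rot: [180.0, 0.0, 81.0]
force: [-1.3, -0.3, 2.8]
opening: 0.0224
grasp_force: 60.1
```

>>> move_arm(
  increments=[1, 0, 0, -1, 0, 1, 0, 0, 0, 0, 0.5, 0, 0, 0, 0, 0.5, 0, 0, 0, 0, 0.5, 0, 0, 0, 0, 0.5, 0, 0, 0, 0],
)

```text
clock: 8.57
eef_pos: [0.5934, -0.1647, 0.0721]
eef_rot: [-180.0, -0.0, 81.0]
force: [0.6, -0.0, -0.1]
opening: 0.0426
grasp_force: 0.0
```

>>> move_arm(
  increments=[0.5, 0, 0, 20, 0, 0.5, 0, 0, 40, 0, 0.5, 0, 0, 50, 0, 1, -15, 0, 40, 0, 1, -40, -20, 8, 0, 1, -40, -25, 0, 0, 1, -35, -25, 0, 0, 1, -15, -10, 0, 0, 1, 0, 0, 0, 0, 1, 0, 0, 0, 0],
)

```text
clock: 9.82
eef_pos: [0.4494, -0.2445, 0.2303]
eef_rot: [180.0, -0.0, 81.0]
force: [0.4, -0.4, 0.1]
opening: 0.0
grasp_force: 0.0
```

```bash
python3 - <<'E'
from h import *
import pickle
s=ctrl.get_state(); print(s["clock"],s["eef_pos"],s["eef_rot"],s["force"],s["opening"])
a=cam("wrist"); pickle.dump(a,open("w3.pkl","wb"))
b=cam("side"); im=b[0][110:230,230:380]
cv2.imwrite("pics/w3.png",np.hstack([cv2.resize(a[0],(480,300)),cv2.resize(im,(320,300),interpolation=2)[:,:]])[...,::-1])
_,d,K,R,t=a; P=cloud(d,K,R,t)
th=np.radians(-9.3);M=np.array([[np.cos(th),-np.sin(th)],[np.sin(th),np.cos(th)]])
L=P*1000; L[...,:2]=(L[...,:2]-[539.6,-214.5])@M
for n,lo,hi in(("tab",(-110,-130,105),(-60,-40,165)),("grip",(-30,-75,140),(50,0,190)),("head",(25,35,70),(65,85,120))):
    m=(d>0)&np.all((L>lo)&(L<hi),-1); q=L[m]
    if len(q): print(n,len(q),q.mean(0),np.percentile(q,2,0),np.percentile(q,98,0))
E
```

```text
9.825 [ 0.44935075 -0.24446814  0.23031848] [ 1.79960977e+02 -1.19521285e-02  8.10324181e+01] [ 0.39019437 -0.44597704  0.09020531] 2.2468033425873393e-05
tab 382 [-85.72595753 -82.46529118 133.00821442] [-100.03310355  -96.69761896  105.14884956] [-62.11209162 -73.92062206 156.36690741]
grip 2332 [  3.04002162 -33.53717071 172.95169126] [ -6.95800805 -54.4265851  147.29772666] [ 17.90718372 -15.7413075  180.06483319]
head 1024 [40.64462873 56.27908683 98.40966439] [32.71202052 45.35452479 72.02552373] [ 53.8499138   67.22031188 106.70482913]
```

View pics/w3.png

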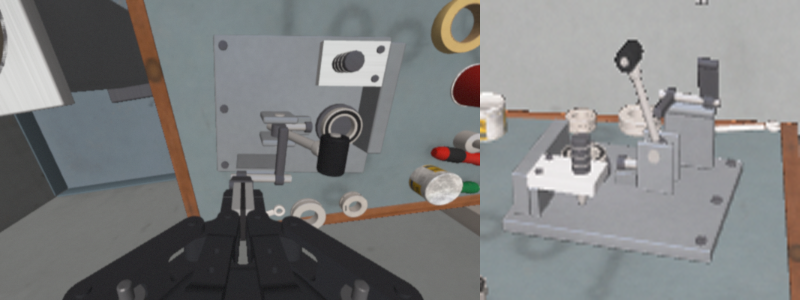

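The picture shows the pin seated with its head on the flange, and the tab just under and right of the shut fingers. The descent to its left side is clear.

>>> move_arm(
  increments=[1, 0, 0, -30, 0, 1, 0, 0, -40, 0, 1, 0, 0, -25, 0, 1, 0, 0, -5, 0, 1, -1.6, -10, 0, 0, 1, -1.6, -10, 0, 0, 1, -1.2, -7, 0, 0, 1, -1.2, -7, 0, 0, 1, -1.2, -7, 0, 0, 1, -1.2, -7, 0, 0, 1, -1.2, -7, 0, 0, 1, -1.2, -7, -1, 0, 1, -1.2, -7, -2, 0, 1, -1.2, -7, -2, 0, 1, -1.2, -7, -3, 0, 1, -1.2, -7, -3, 0, 1, -1.2, -7, -3, 0, 1, 0, 0, 0, 0],
)

```text
clock: 12.18
eef_pos: [0.4319, -0.3424, 0.116]
eef_rot: [-180.0, 0.0, 81.0]
force: [0.3, -0.1, 0.4]
opening: 0.0001
grasp_force: 0.0
```

>>> move_arm(
  increments=[1, 0, 0, 30, 0, 1, 0, 0, 45, 0, 0.8, 0, 0, 45, 0, 0.4, 20, 20, 0, 0, 0.3, 40, 30, 0, 0, 0.3, 30, 30, 0, 0, 0.3, 15, 12, 0, 0, 0.3, 0, 0, 0, 0, 0.3, 0, 0, 0, 0],
)

```text
clock: 13.3
eef_pos: [0.5365, -0.2503, 0.2362]
eef_rot: [-180.0, 0.0, 81.0]
force: [-0.3, -0.0, -0.5]
opening: 0.0595
grasp_force: 0.0
```

```bash
python3 - <<'E'
from h import *
s=ctrl.get_state(); print(s["clock"],s["eef_pos"],s["eef_rot"],s["force"],s["opening"])
a=cam("wrist"); b=cam("side"); c=cam("top")
cv2.imwrite("pics/w4.png",np.hstack([cv2.resize(a[0],(400,250)),cv2.resize(b[0][110:230,230:380],(312,250),interpolation=2)])[...,::-1])
th=np.radians(-9.3);M=np.array([[np.cos(th),-np.sin(th)],[np.sin(th),np.cos(th)]])
for nm,(_,d,K,R,t) in(("w",a),("s",b),("t",c)):
  P=cloud(d,K,R,t)
  L=P*1000; L[...,:2]=(L[...,:2]-[539.6,-214.5])@M
  for n,lo,hi in(("tab",(-105,-170,90),(-65,-98,165)),("tab old",(-105,-95,110),(-65,-50,165)),("grip",(-30,-75,140),(50,0,190)),("arm",(-38,-125,110),(-24,-70,185))):
    m=(d>0)&np.all((L>lo)&(L<hi),-1); q=L[m]
    if len(q): print(nm,n,len(q),q.mean(0),np.percentile(q,2,0),np.percentile(q,98,0))
E
```

```text
13.3 [ 0.53650287 -0.25031381  0.23621795] [-1.79970715e+02  2.01952524e-02  8.09691380e+01] [-0.31424257 -0.04754642 -0.48094255] 0.05948999213833337
w tab 377 [ -88.65889042 -108.89980288  106.06560631] [ -99.6915518  -127.06114311  102.5982491 ] [-70.0562187  -98.62175294 109.32041544]
w tab old 2 [-85.47626181 -93.52648771 110.13554757] [-87.56095588 -94.6001435  110.0191538 ] [-83.39156775 -92.45283192 110.25194134]
w grip 1871 [  7.29267691 -33.04138064 175.41223587] [ -6.09298495 -54.24050543 162.53515717] [ 20.64050365 -15.30274156 180.12764962]
w arm 715 [ -32.31326334 -103.06980388  148.94824364] [ -37.70416418 -115.98374023  111.67639231] [-27.62270951 -93.31051369 174.2331528 ]
s tab 88 [ -87.58383281 -126.85240953  110.21180856] [-100.05966859 -148.43850106  104.63555987] [ -73.82175595 -101.31173881  116.10619374]
s tab old 2 [-90.57950791 -91.8170067  110.94760597] [-92.04323544 -92.17655086 110.66067533] [-89.11578037 -91.45746255 111.23453661]
s grip 154 [  3.27166457 -24.26903779 166.56781107] [ -6.86572138 -48.62478224 141.40629316] [ 17.76013029 -11.80143089 181.0851147 ]
s arm 80 [-32.86659979 -99.43868137 143.3449667 ] [ -37.43479839 -108.87475553  112.07492758] [-27.67808469 -90.39994579 174.94679229]
t grip 288 [  6.55074869 -31.53284858 173.91136761] [ -4.87728681 -51.81094927 149.8877095 ] [ 21.13080679 -13.75519369 181.60148427]
```

View pics/w4.png

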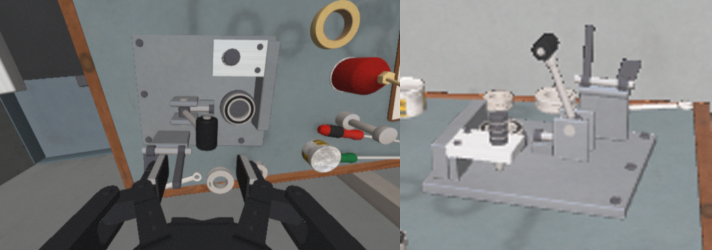

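The catch is flipped over to about 1.7 rad, with its arm upright and the tab lying to the right. The lever grip at (207,132) in the left half is free between the open fingers.

>>> move_arm(
  increments=[0.3, 5, 0, -30, 0, 0.3, 0, 0, -30, 0, 0.3, 0, 0, -17, 0, 0.3, 0, 0, -7, 0, 0.5, 0, 0, 0, 0, 0.7, 0, 0, 0, 0, 1, 0, 0, 0, 0, 1, 0, 0, 0, 0, 1, 0, 0, 0, 0, 1, 0, 0, 0, 0],
  force=50,
)

```text
clock: 14.7
eef_pos: [0.5423, -0.2502, 0.1536]
eef_rot: [179.9, 0.1, 81.0]
force: [-3.2, -0.2, 5.4]
opening: 0.0262
grasp_force: 49.4
```

>>> move_arm(
  increments=[1, -5.3, 0.9, 1.8, 0, 1, -5.4, 0.9, 1.5, 0, 1, -5.4, 0.9, 1.3, 0, 1, -5.5, 0.9, 1, 0, 1, -5.5, 0.9, 0.7, 0, 1, -5.6, 0.9, 0.4, 0, 1, -5.6, 0.9, 0.2, 0, 1, -5.6, 0.9, -0.2, 0, 1, -5.6, 0.9, -0.4, 0, 1, -5.5, 0.9, -0.7, 0, 1, -5.5, 0.9, -1, 0, 1, 0, 0, 0, 0],
)

```text
clock: 16.2
eef_pos: [0.4893, -0.2415, 0.1626]
eef_rot: [178.9, 0.1, 81.1]
force: [10.9, 3.0, 16.1]
opening: 0.0261
grasp_force: 52.6
```

>>> move_arm(
  increments=[1, 0, 0, 0.5, 0, 1, 0, 0, 0, 0, 1, -5.4, 0.9, -1, 0, 1, -5.4, 0.9, -1, 0, 1, -5.4, 0.9, -1, 0, 1, 0, 0, 0, 0],
  force=25,
)

```text
clock: 16.95
eef_pos: [0.4722, -0.2386, 0.1596]
eef_rot: [179.0, 0.1, 81.1]
force: [9.9, 3.5, 16.6]
opening: 0.0262
grasp_force: 51.6
```

>>> move_arm(
  increments=[1, -4, 0.7, -0.5, 0, 1, -4, 0.7, -0.5, 0, 1, -3, 0.5, 0, 0, 1, -3, 0.5, 0, 0, 1, 0, 0, 0, 0, 1, 0, 0, 0, 0],
)

```text
clock: 17.7
eef_pos: [0.4645, -0.2374, 0.1582]
eef_rot: [178.3, 0.0, 81.2]
force: [30.5, 1.6, -0.5]
opening: 0.0262
grasp_force: 49.0
```

```bash
python3 - <<'E'
from h import *
s=ctrl.get_state(); print(s["clock"],s["eef_pos"],s["force"])
b=cam("side"); a=cam("wrist")
cv2.imwrite("pics/w5.png",np.hstack([cv2.resize(a[0],(400,250)),cv2.resize(b[0][110:230,230:380],(312,250),interpolation=2)])[...,::-1])
th=np.radians(-9.3);M=np.array([[np.cos(th),-np.sin(th)],[np.sin(th),np.cos(th)]])
print("tcp local",(s["eef_pos"][:2]*1000-[539.6,-214.5])@M)
_,d,K,R,t=a
print([proj(K,R,t,p) for p in ([.4645,-.2374,.18],)])
P=cloud(d,K,R,t);L=P*1000; L[...,:2]=(L[...,:2]-[539.6,-214.5])@M
for n,lo,hi in(("rod",(-80,-45,100),(-20,-25,140)),("arm",(-38,-130,110),(-24,-75,185)),("head",(25,35,70),(65,85,120))):
    q=L[(d>0)&np.all((L>lo)&(L<hi),-1)]; print(n,len(q),q.mean(0) if len(q) else 0,np.percentile(q,98,0) if len(q) else 0)
E
```

```text
17.7 [ 0.4645312  -0.23743262  0.158225  ] [30.51162801  1.57218491 -0.48513693]
tcp local [-70.3760768 -34.7625949]
[array([325.55096997, 278.28870169])]
rod 316 [-49.59580186 -32.23509792 115.930284  ] [-41.4542354  -30.08758666 130.7322125 ]
arm 0 0 0
head 1899 [40.28865832 56.53569088 97.96483431] [ 53.95652631  67.60578713 106.61663168]
```

View pics/w5.png

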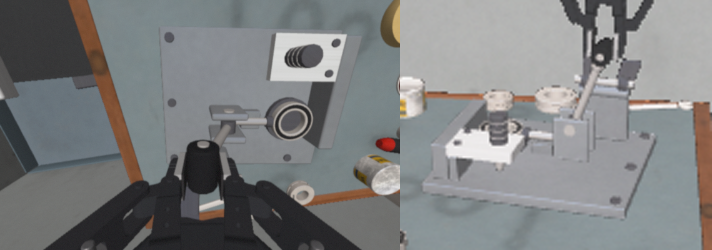

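The side view shows the lever leaning forward at its stop, held by the fingers. The pin is still seated and the catch tab is over to the right.

>>> move_arm(
  increments=[1, 1, -0.2, 0, 0, 1, 0, 0, 0, 0, 1, 0, 0, 0, 0, 1, 0, 0, 0, 0],
)

```text
clock: 18.3
eef_pos: [0.4647, -0.2374, 0.1582]
eef_rot: [178.4, 0.0, 81.2]
force: [27.5, 2.9, 0.9]
opening: 0.0259
grasp_force: 49.2
```

```bash
python3 -c "
from bench import ctrl
print(ctrl.close_job())"
```

```text
the job is handed in; nothing more can be done
None
```

The job is handed in at about 18 s: the round-headed pin is seated flush in the flange, the catch was flipped to about 1.7 rad before the pull, and the arm is still holding the lever at its front stop with about 27 N; the T-headed pin was left alone.

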